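Set the microscope lamp to its third click

TASK

Switch on the microscope lamp's control box by pressing its round blue button fully down and letting it spring back. Then, with a fingertip, gently push the orange slide lever away from its parked end, feeling the clicks, and leave it resting in the third one (beside the long green mark) without ever running past it towards the fourth. Do not grip or squeeze the lever, and leave the jar, meter, circuit board and screwdriver where they are.

Things in the scene. Friction and masses are not known exactly. Their poses are not given: they have to be found in the camera images.
- lampbox: White control box with a flat dark top panel, 130 mm (its x) by 260 mm (its y) by 60 mm high, fixed to the bench. Origin: centre of its underside, z up. The lever's slot runs along its y at x = 0; beside each of the six rest positions is a tick at x = +40 mm: five white, and a longer green one at the third click. The button stands on the panel at x = 0, y = +95 mm. Everything else on the panel is flush.
- lever (a joint): Travel of the lever along the box's +y, in m: 0 = parked end, 0.090 = far end stop. It clicks into a notch every 18 mm: parked 0, then clicks at 0.018, 0.036, 0.054 (third), 0.072, 0.090. Between notches it must be pushed over a crest half-way (about 4 to 6 N at most, plus about 0.5 N of rubbing), after which it snaps ahead by itself, away from a slow finger, into the next notch. Left less than 9 mm from a notch, it is drawn into that notch. Starts in the parked notch.
- lever_top (a point): Centre of the top face of the orange lever, an upright paddle 40 mm (box x) by 14 mm (box y, the way it slides) standing 38 mm above the panel, with a white line on top; this point is 98 mm above the bench. Its lower edge clears the panel by 2 mm. At the parked end it lies at box x = 0, y = -60 mm, so some 63 mm of flat panel remain behind it to set a finger down on.
- notch0 (a point): Point on the box's panel (60 mm above the bench) under the lever's centre when parked.
- notch3 (a point): Point on the box's panel (60 mm above the bench) under the lever's centre when it rests in the third click.
- power (a joint): Travel of the blue button, in m: 0 = up, 0.006 = fully down (about 5 N). It springs back.
- power_top (a point): Centre of the top face of the round blue push button, 28 mm across, in a black housing on the box's panel, 155 mm along the box's +y from the parked lever. It is pressed straight down. When up, this point is 82 mm above the bench.
- fluxjar: Bystander: amber jar with white lid, 54 mm across, 50 mm high, on the bench off the box's +y end. Origin: centre of underside.
- meter: Bystander: blue and black hand meter lying on the bench beyond the box's +x side, 78 x 150 x 34 mm (its x, y, z), its dial a little higher. Origin: centre of underside.
- board: Bystander: green circuit board, 90 x 90 mm, parts up to 14 mm high, on the bench beyond the box's +x side. Origin: centre of underside.
- driver: Bystander: screwdriver with green handle, 160 mm long, lying along its own x on the bench off the box's -y end. Origin on its underside.

How it is judged:
By the outcome, as a careful person would: the job done as asked, in the order asked, and still so for the second after the job is handed in, with the robot touching nothing.
It also fails if it takes over 58 s, if anything falls off the work surface, if the arm or the gripper's body presses on something with over 40 N, if the wrist force passes 120 N, or if a joint passes its speed limit or range.

ROBOT

A 7-joint arm with a two-finger parallel gripper is mounted at the origin on the work surface. World frame = base frame: x ahead of the robot, y to its left, z up, the work surface at z = 0. Lengths are in m, angles in degrees, forces in N, time in s.
With the tool pointing down it reaches from about 0.4 to 0.9 m from the base axis. Payload 5.5 kg.
Tool frame: the origin (TCP) lies on the centre line of the jaws, within the pads' length; the fingertips stand ctrl.tips_ahead ahead of it and the grasp point (between the pads) lies 2 mm behind it (ctrl.tips_ahead is the distance from the TCP to the fingertips, in m); z points along the fingers, y is the direction in which the jaws open and shut (so a half turn about z gives the same grasp; the last joint's range is limited). The gripper opens to 92 mm and grips with 3 to 60 N. Pads are 19 mm wide; open, the fingers measure 130 mm over their backs; the gripper's body (75 mm by 190 mm) begins 47 mm behind the grasp point.
Start: joints at [-49.034, 28.699, -24.465, 88.831, 12.651, 65.22, -12.049], TCP at [0.284, 0.585, 0.244] pointing down, gripper open.
Joint ranges: [-164.97, 164.97], [-17.58, 116.51], [-87.97, 89.64], [11.32, 138.91], [-80.73, 260.73], [10.89, 115.49], [-147.41, 147.41]. Speed limits (degrees/s): [147.25, 147.25, 180, 180, 180, 180, 180].

INTERFACE

Orientations are given as a 3x3 rotation matrix whose columns are the frame's x, y, z axes.
In Python, from plant import get_state, eyes, hand_in, ctrl gives the robot as it stands.
- The arm moves only by the shell command python3 -m handwheel 'ROWS' [FORCE]. ROWS is JSON, a list that holds one entry, the list of rows, each a list of 7 numbers: the turn, a rotation vector about the tool's x, y, z in degrees, then the shift along the tool's x, y, z in m, then the closure, from 0 (fully open) to 1 (shut). A call has exactly 10 rows; each row shifts and turns the pose as measured when the row begins, along the tool's axes as they then stand; what a row does not reach is not made up. A row lasts 1/12 s, in which the tool goes at most 41.7 mm and 7.16 degrees, less where a joint would pass 70% of its speed; a pose out of reach is approached as far as the arm can. A call with a gripper value outside its range is refused whole. The fingers move at their own pace and stop on an object; FORCE is the grip in N (left out, the last holds). Time passes only in rows, so rows that do not move let the fingers close, or fill a call up. It gives the time, the measured TCP pose, the force and the opening at its end, in the units of the state.
- get_state(): the state, without advancing time (a new reading comes with each control period).
- eyes.read_camera(name): name is "scene" or "top" or "wrist"; returns a dict with "img" (384x512x3 uint8, red, green, blue), "mtx" (3x3 intrinsics, pixels), "R" (3x3) and "t" (3): a world point X has camera coordinates R X + t; the wrist camera has in their place "hand_eye" (4x4, takes a point from camera to tool coordinates, whose origin is the TCP and whose axes are the flange's). Camera axes: x right, y down, z forward; pixel columns grow to the right and rows downward; lengths in m; the calibration is good to about 2 mm. A picture is of the moment at which its call begins: read the wrist's pose just before it. There is no depth.
- hand_in(): hands the job in, once; it reports no verdict.
The state is a dict: "time_s": time; "joint_pos": joint angles; "dq": joint speeds; "effort": joint torques, N m; "eef_pos": TCP position; "orientation": TCP orientation; "force": force on the tool from outside, world axes, zero at the start; "wrist_torque": the same for the moment, N m; "opening": finger opening in m.
Only numpy, scipy, OpenCV 4.12 (cv2) and the standard library are available. Lean on these libraries where they do the work, as an engineer would, in place of code of your own. Each camera call takes 0.05 s, during which the arm holds its last target.

## Working session

There is one attempt and no reset: what is moved stays moved. The work goes in short steps, Python scripts to look and compute and a shell command to move; the robot and the scene stay as the last step left them, time stands still between calls to the robot, and variables do not carry over. Pictures are saved under pics/ and viewed, and the job is handed in when it is done.

```bash
mkdir -p pics; ls
python3 - <<'E'
from plant import get_state, eyes, hand_in, ctrl
import cv2
s=get_state()
for k,v in s.items(): print(k,v)
print(ctrl.tips_ahead)
for n in ("scene","top"):
    d=eyes.read_camera(n); cv2.imwrite(f"pics/{n}0.png",d["img"][:,:,::-1]); print(n,d["mtx"],d["R"],d["t"])
E
```

```text
pics
time_s 0.0
joint_pos [-49.03404707  28.75312411 -24.45314379  88.89241669  12.65063039
  65.22042934 -12.04751802]
dq [ 0.08630802 -0.03859642 -0.04492538 -0.00948985 -0.10097432  0.10933176
 -0.08166675]
effort [-1.11490881e-03 -5.66603100e+01 -5.81642970e+00 -2.79108131e+01
 -6.84182276e-02  3.08341160e-02  1.79543285e-04]
eef_pos [0.28351965 0.58415014 0.24267865]
orientation [[-8.99703424e-01  4.36500762e-01 -9.12860131e-04]
 [ 4.36501712e-01  8.99701744e-01 -1.73965537e-03]
 [ 6.19409569e-05 -1.96363890e-03 -9.99998070e-01]]
force [ 1.27459658  0.33582201 -0.78611412]
wrist_torque [-0.03690427  0.02783455 -0.00108711]
opening 0.09139894324533444
0.017
scene [[387.87801549   0.         258.51148237]
 [  0.         387.87801549 194.88304236]
 [  0.           0.           1.        ]] [[-0.88522377  0.46507537 -0.00915271]
 [ 0.40475413  0.76041323 -0.50788367]
 [-0.22924435 -0.45329529 -0.86137704]] [ 0.53236132 -0.25137948  1.04986819]
top [[464.1213984    0.         255.56986959]
 [  0.         464.1213984  199.66438705]
 [  0.           0.           1.        ]] [[-0.0070151  -0.99971906  0.02264059]
 [-0.99540068  0.00481798 -0.09567795]
 [ 0.09554199 -0.02320765 -0.99515483]] [0.03684936 0.62377094 0.99144243]
```

View pics/scene0.png

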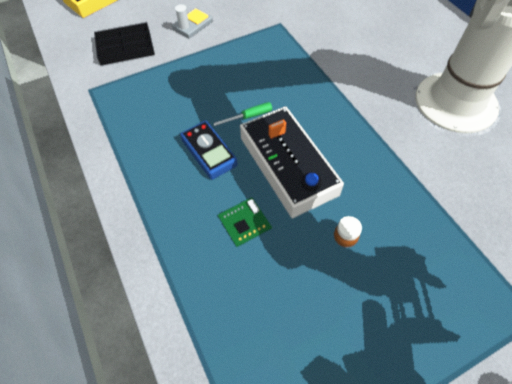

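View pics/top0.png

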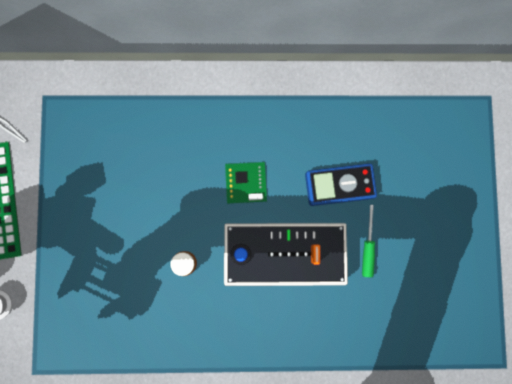

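The top view shows the box with its long side along world y. The blue button is at about (241,254), the orange lever at (316,254) and the green mark at (289,235). The jar is at (182,264), off the +y end. Next I'll measure these points.

```bash
cat > h.py <<'E'
import numpy as np, cv2
from plant import get_state, eyes, ctrl
def ray(d,uv):
    v=np.linalg.solve(d["mtx"],[uv[0],uv[1],1.]); R=d["R"]; return -R.T@d["t"], R.T@v
def onz(d,uv,z):
    c,v=ray(d,uv); return c+v*(z-c[2])/v[2]
def cross(d1,u1,d2,u2):
    c1,v1=ray(d1,u1);c2,v2=ray(d2,u2)
    s=np.linalg.lstsq(np.c_[v1,-v2],c2-c1,rcond=None)[0]
    a,b=c1+s[0]*v1,c2+s[1]*v2
    return (a+b)/2,np.linalg.norm(a-b)
def blobs(img,lo,hi,roi,amin=5):
    x0,y0,x1,y1=roi
    m=cv2.inRange(cv2.cvtColor(img,cv2.COLOR_RGB2HSV),lo,hi)
    k=np.zeros_like(m);k[y0:y1,x0:x1]=m[y0:y1,x0:x1]
    n,l,st,c=cv2.connectedComponentsWithStats(k)
    return [(c[i].round(2),st[i]) for i in range(1,n) if st[i][4]>=amin]
E
python3 - <<'E'
from h import *
t=eyes.read_camera("top");s=eyes.read_camera("scene")
R={"top":(226,226,346,284),"scene":(240,105,345,217)}
C={"blue":((105,120,60),(125,255,255)),"orange":((3,120,80),(20,255,255)),"green":((45,100,60),(80,255,255)),"white":((0,0,170),(180,60,255))}
for n,d in(("top",t),("scene",s)):
  for c,(lo,hi) in C.items():
    for b in blobs(d["img"],lo,hi,R[n]): print(n,c,b[0],b[1], onz(d,b[0],{"blue":.082,"orange":.09}.get(c,.06)).round(4))
for n,d,r in(("top",t,(220,220,350,290)),("scene",s,(235,100,350,220))):
  x0,y0,x1,y1=r; cv2.imwrite(f"pics/{n}z.png",cv2.resize(d["img"][y0:y1,x0:x1,::-1],None,fx=5,fy=5,interpolation=cv2.INTER_CUBIC) if n=="scene" else cv2.resize(d["img"][y0:y1,x0:x1,::-1],None,fx=6,fy=6,interpolation=cv2.INTER_CUBIC))
E
```

```text
top blue [240.4  254.23] [233 247  15  15 173] [0.5061 0.0664 0.082 ]
top orange [315.34 254.05] [311 244  10  21 173] [ 0.5055 -0.0873  0.09  ]
top green [288.04 234.6 ] [286 229   5  12  57] [ 0.5463 -0.0345  0.06  ]
top white [281.59 274.49] [226 226 120  58 396] [ 0.4626 -0.0198  0.06  ]
top white [271.4 253.8] [271 253   2   3   5] [0.506  0.0012 0.06  ]
top white [279.6 253.8] [279 253   2   3   5] [ 0.5059 -0.0161  0.06  ]
top white [288.4 253.8] [288 253   2   3   5] [ 0.5058 -0.0347  0.06  ]
scene blue [311.63 178.55] [305 172  15  14 166] [0.5081 0.0689 0.082 ]
scene orange [277.37 129.03] [269 119  18  20 222] [ 0.5096 -0.0796  0.09  ]
scene green [256.15 110.63] [242 105  30  14 265] [ 0.5141 -0.1775  0.06  ]
scene green [272.41 156.49] [268 154  10   6  39] [ 0.546  -0.0357  0.06  ]
scene green [248.31 210.64] [240 199  25  18 210] [0.6586 0.0638 0.06  ]
scene white [317.48 173.27] [263 106  81 103 735] [0.4796 0.052  0.06  ]
scene white [244. 130.] [242 127   5   7   7] [ 0.5684 -0.1364  0.06  ]
scene white [252.57 143.26] [247 135  13  19  23] [ 0.5686 -0.0911  0.06  ]
scene white [264.25 161.25] [262 158   5   7   8] [ 0.5688 -0.0328  0.06  ]
scene white [252.49 205.71] [248 200  10  13  70] [0.6454 0.0574 0.06  ]
```

View pics/topz.png

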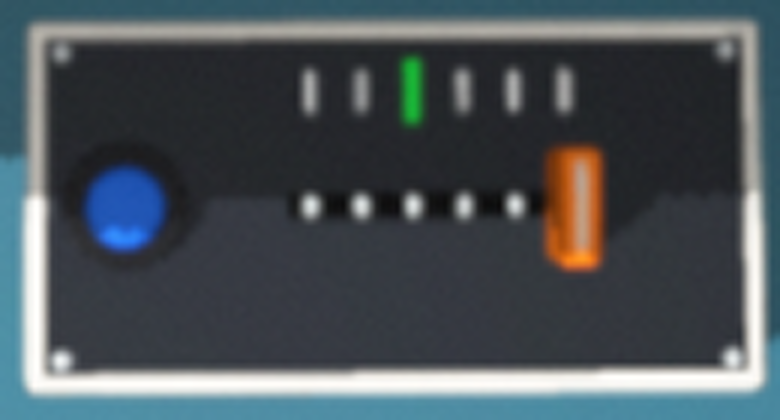

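View pics/scenez.png

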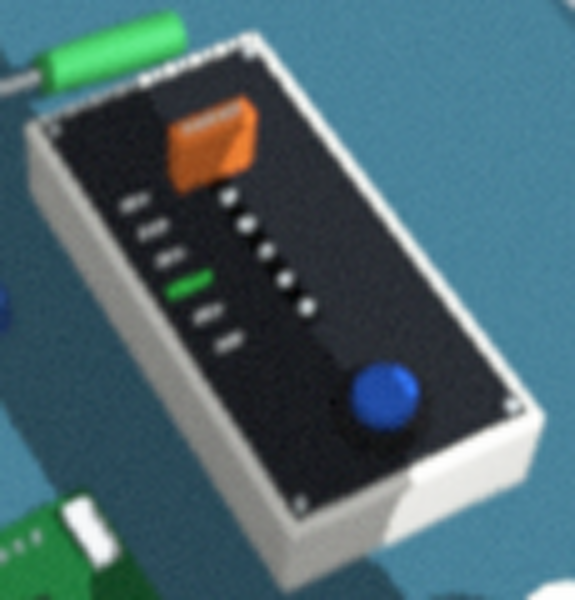

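Both views agree. The box is square to the world axes, with the button at about (0.507, 0.067) and the green tick at y ≈ -0.035. That puts notch3 at (0.506, -0.035) and notch0 at (0.506, -0.089). The button-to-lever distance comes to 155 mm, as given. Next I'll turn the tool square to the box, close the fingers and move over to the button.

```bash
python3 -m handwheel '[[[0,0,-6.5,0,0,0,1],[0,0,-6.5,0,0,0,1],[0,0,-6.5,0,0,0,1],[0,0,-6.5,0,0,0,1],[0,0,0,-0.0148,-0.0345,0,1],[0,0,0,-0.0148,-0.0345,0,1],[0,0,0,-0.0148,-0.0345,0,1],[0,0,0,-0.0148,-0.0345,0,1],[0,0,0,-0.0148,-0.0345,0,1],[0,0,0,-0.0148,-0.0345,0,1]]]' 20
```

```text
time_s: 1.03
eef_pos: [0.3718, 0.3809, 0.2387]
orientation: [[-0.999, -0.044, -0.009], [-0.044, 0.999, 0.002], [0.009, 0.003, -1.0]]
force: [1.2, -0.3, 0.5]
opening: 0.0299
```

```bash
python3 -m handwheel '[[[0,0,2.5,0,0,0,1],[0,0,0,-0.0150,-0.035,0,1],[0,0,0,-0.0150,-0.035,0,1],[0,0,0,-0.0150,-0.035,0,1],[0,0,0,-0.0150,-0.035,0,1],[0,0,0,-0.0150,-0.035,0.02,1],[0,0,0,-0.0150,-0.035,0.02,1],[0,0,0,-0.0150,-0.035,0.02,1],[0,0,0,-0.0150,-0.035,0.02,1],[0,0,0,0,0,0,1]]]'
```

```text
time_s: 1.87
eef_pos: [0.4927, 0.092, 0.1619]
orientation: [[-1.0, 0.013, 0.001], [0.013, 1.0, -0.0], [-0.001, -0.0, -1.0]]
force: [-0.6, 0.2, 0.0]
opening: 0.0006
```

```bash
python3 -m handwheel '[[[0,0,-0.7,-0.0070,-0.0125,0.015,1],[0,0,0,-0.0070,-0.0125,0.010,1],[0,0,0,0,0,0.01,1],[0,0,0,0,0,0,1],[0,0,0,0,0,0,1],[0,0,0,0,0,0,1],[0,0,0,0,0,0,1],[0,0,0,0,0,0,1],[0,0,0,0,0,0,1],[0,0,0,0,0,0,1]]]'
python3 - <<'E'
from h import *
print(get_state()["eef_pos"],get_state()["force"])
for n in("wrist","scene","top"):
    d=eyes.read_camera(n); cv2.imwrite(f"pics/{n}1.png",d["img"][:,:,::-1])
    if n=="wrist":print(d["hand_eye"],d["mtx"])
E
```

```text
time_s: 2.7
eef_pos: [0.5068, 0.0686, 0.1261]
orientation: [[-1.0, 0.001, 0.001], [0.001, 1.0, 0.002], [-0.001, 0.002, -1.0]]
force: [-0.1, 0.4, 0.1]
opening: 0.0004
[0.50677188 0.0686312  0.1260746 ] [-0.11703319  0.4058919   0.09149994]
[[-1.29068344e-03 -9.68183876e-01 -2.50236521e-01  6.68368493e-02]
 [ 9.99999163e-01 -1.27285647e-03 -2.33072468e-04  1.09115963e-03]
 [-9.28581696e-05 -2.50236612e-01  9.68184708e-01 -1.40764016e-01]
 [ 0.00000000e+00  0.00000000e+00  0.00000000e+00  1.00000000e+00]] [[290.85650239   0.         252.7177973 ]
 [  0.         290.85650239 193.09795452]
 [  0.           0.           1.        ]]
```

View pics/wrist1.png

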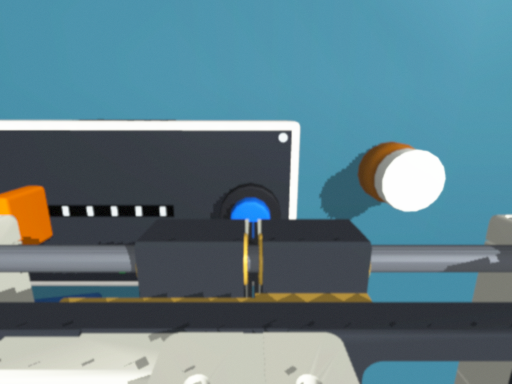

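View pics/scene1.png

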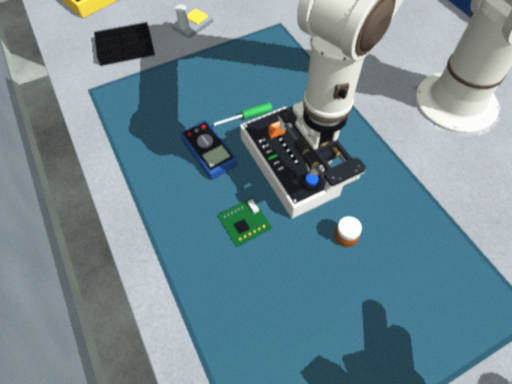

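The wrist view shows the blue button centred under the fingers at (251,210), and the lever is well clear. I'll descend to just above it.

```bash
python3 -m handwheel '[[[0,0,0,0,-0.0015,0.006,1],[0,0,0,0,0,0.006,1],[0,0,0,0,0,0.006,1],[0,0,0,0,0,0.004,1],[0,0,0,0,0,0.002,1],[0,0,0,0,0,0.002,1],[0,0,0,0,0,0.002,1],[0,0,0,0,0,0.002,1],[0,0,0,0,0,0.002,1],[0,0,0,0,0,0.002,1]]]'
```

```text
time_s: 3.68
eef_pos: [0.5072, 0.0661, 0.0928]
orientation: [[-1.0, 0.002, -0.0], [0.002, 1.0, -0.001], [0.0, -0.001, -1.0]]
force: [-8.6, -1.6, 28.3]
opening: 0.0006
```

The tips are at z = 0.0758 and the force is 28 N, well above the 5 N spring, so the button is bottomed. I'll retract now.

```bash
python3 -m handwheel '[[[0,0,0,0,0,-0.004,1],[0,0,0,0,0,-0.008,1],[0,0,0,0,0,-0.015,1],[0,0,0,0,0,-0.02,1],[0,0,0,0,0,-0.01,1],[0,0,0,0,-0.03,0,1],[0,0,0,0,-0.03,0,1],[0,0,0,0,-0.03,0,1],[0,0,0,0,-0.03,0,1],[0,0,0,0,-0.03,0,1]]]'
python3 - <<'E'
from h import *
for n in("scene",):
    d=eyes.read_camera(n); cv2.imwrite(f"pics/{n}2.png",cv2.resize(d["img"][90:240,220:370,::-1],None,fx=4,fy=4))
    for b in blobs(d["img"],(105,120,60),(125,255,255),(290,160,345,217)): print(b,onz(d,b[0],.082))
E
```

```text
time_s: 4.52
eef_pos: [0.5095, -0.0784, 0.1556]
orientation: [[-1.0, -0.016, 0.006], [-0.016, 1.0, 0.004], [-0.006, 0.004, -1.0]]
force: [0.8, -0.2, -0.3]
opening: 0.0001
(array([311.57, 178.73]), array([305, 172,  14,  15, 175], dtype=int32)) [0.50843043 0.06919504 0.082     ]
```

View pics/scene2.png

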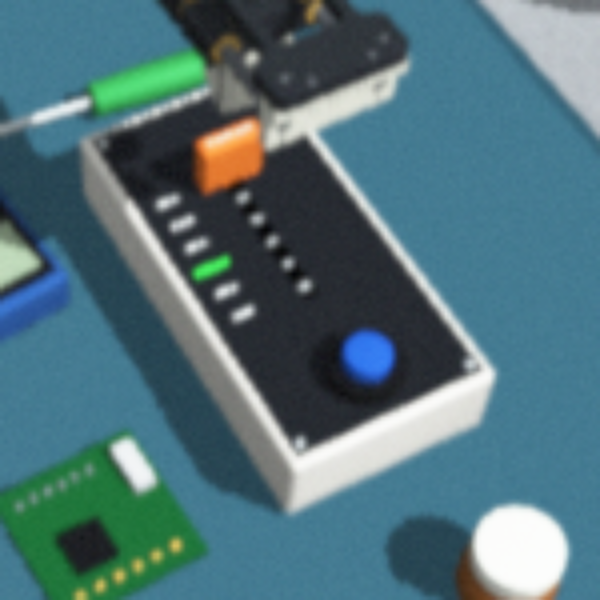

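The button is back up, with its centroid unchanged and its colour brighter. The lever is still parked. I'll go behind the lever.

```bash
python3 -m handwheel '[[[0,0,0.9,0.002,-0.02,0,1],[0,0,0,0.001,-0.02,0,1],[0,0,0,0,-0.012,0,1],[0,0,0,0,0,0,1],[0,0,0,0,0,0,1],[0,0,0,0,0,0.01,1],[0,0,0,0,0,0.01,1],[0,0,0,0,0,0,1],[0,0,0,0,0,0,1],[0,0,0,0,0,0,1]]]'
python3 - <<'E'
from h import *
print(get_state()["eef_pos"])
for n in("wrist","scene"):
    d=eyes.read_camera(n); 
    cv2.imwrite(f"pics/{n}3.png",cv2.resize(d["img"][60:210,220:370,::-1],None,fx=4,fy=4) if n=="scene" else d["img"][:,:,::-1])
E
```

```text
time_s: 5.4
eef_pos: [0.5048, -0.1398, 0.1316]
orientation: [[-1.0, 0.012, 0.004], [0.012, 1.0, 0.001], [-0.004, 0.001, -1.0]]
force: [0.1, -0.1, -0.4]
opening: 0.0004
[ 0.50484122 -0.13978653  0.13158977]
```

View pics/wrist3.png

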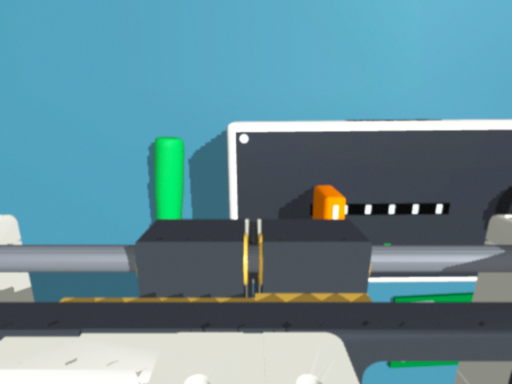

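View pics/scene3.png

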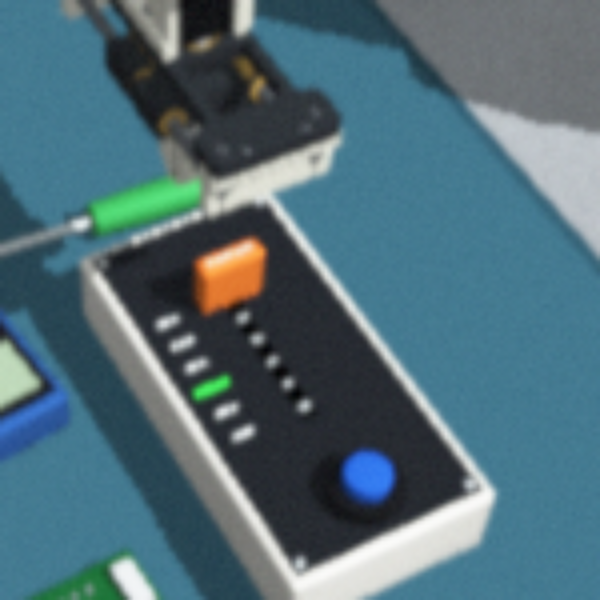

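```bash
python3 -m handwheel '[[[0,0,-0.6,-0.001,0.004,0.005,1],[0,0,0,0,0.003,0.005,1],[0,0,0,0,0,0.005,1],[0,0,0,0,0,0.005,1],[0,0,0,0,0,0.005,1],[0,0,0,0,0,0.005,1],[0,0,0,0,0,0.003,1],[0,0,0,0,0,0,1],[0,0,0,0,0,0,1],[0,0,0,0,0,0,1]]]'
python3 - <<'E'
from h import *
for n in("wrist","scene"):
    d=eyes.read_camera(n); 
    cv2.imwrite(f"pics/{n}4.png",cv2.resize(d["img"][60:210,220:370,::-1],None,fx=4,fy=4) if n=="scene" else d["img"][:,:,::-1])
E
```

```text
time_s: 6.33
eef_pos: [0.5069, -0.132, 0.0955]
orientation: [[-1.0, -0.0, 0.005], [-0.0, 1.0, 0.001], [-0.005, 0.001, -1.0]]
force: [-0.3, 0.4, 0.3]
opening: 0.0008
```

View pics/wrist4.png

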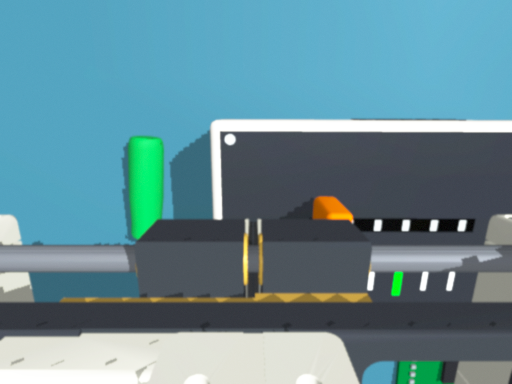

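View pics/scene4.png

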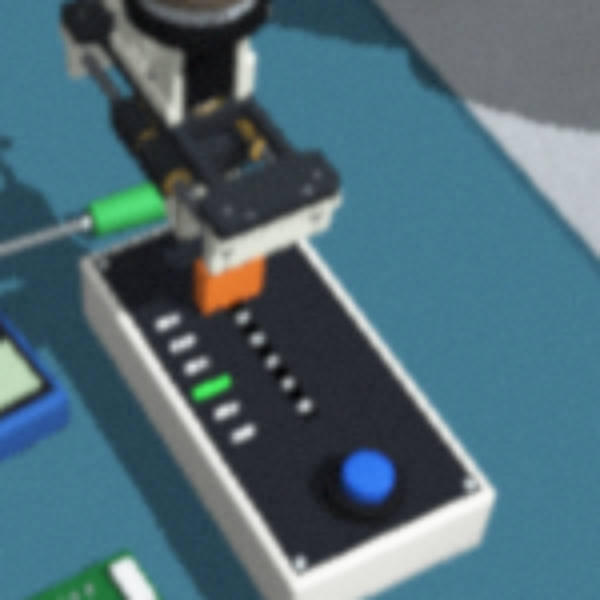

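No contact so far. I'll creep forward towards the lever.

```bash
python3 -m handwheel '[[[0,0,0,0,0.0015,0,1],[0,0,0,0,0.0015,0,1],[0,0,0,0,0.0015,0,1],[0,0,0,0,0.0015,0,1],[0,0,0,0,0.0015,0,1],[0,0,0,0,0.0015,0,1],[0,0,0,0,0.0015,0,1],[0,0,0,0,0.001,0,1],[0,0,0,0,0.001,0,1],[0,0,0,0,0,0,1]]]'
```

```text
time_s: 7.27
eef_pos: [0.5079, -0.118, 0.097]
orientation: [[-1.0, -0.001, 0.008], [-0.001, 1.0, 0.0], [-0.008, 0.0, -1.0]]
force: [-0.0, -0.4, -0.2]
opening: 0.0006
```

```bash
python3 -m handwheel '[[[0,0.4,0,0,0.001,0.0005,1],[0,0,0,0,0.001,0.0005,1],[0,0,0,0,0.001,0,1],[0,0,0,0,0.001,0,1],[0,0,0,0,0.001,0,1],[0,0,0,0,0.001,0,1],[0,0,0,0,0.001,0,1],[0,0,0,0,0,0,1],[0,0,0,0,0,0,1],[0,0,0,0,0,0,1]]]'
```

```text
time_s: 8.1
eef_pos: [0.5079, -0.1119, 0.0958]
orientation: [[-1.0, 0.001, 0.0], [0.001, 1.0, -0.001], [-0.0, -0.001, -1.0]]
force: [0.1, -0.6, -0.1]
opening: 0.0003
```

```bash
cat > look.py <<'E'
import sys
from h import *
tag=sys.argv[1]; d=eyes.read_camera("scene"); s=get_state()
for b in blobs(d["img"],(3,120,80),(20,255,255),(240,100,330,200),20): print("orange",b[0],b[1])
cv2.imwrite(f"pics/s{tag}.png",cv2.resize(d["img"][90:210,230:350,::-1],None,fx=5,fy=5,interpolation=cv2.INTER_CUBIC))
# expected pixel of lever front-bottom edge centre for each travel (box x=+20mm corner, y front, z=.062)
for q in (0,.018,.036,.054,.072):
    p=d["R"]@np.array([.526,-.089+q+.007,.062])+d["t"]; p=d["mtx"]@p; print(q,(p[:2]/p[2]).round(1),end=' ')
print(s["eef_pos"].round(4),s["force"].round(2))
E
python3 look.py a
```

```text
orange [271.82 131.9 ] [269 125   8  14  79]
0 [270.4 138.7] 0.018 [274.1 144. ] 0.036 [277.9 149.5] 0.054 [281.7 155. ] 0.072 [285.6 160.7] [ 0.5079 -0.1119  0.0958] [ 0.72 -0.53 -0.99]
```

View pics/sa.png

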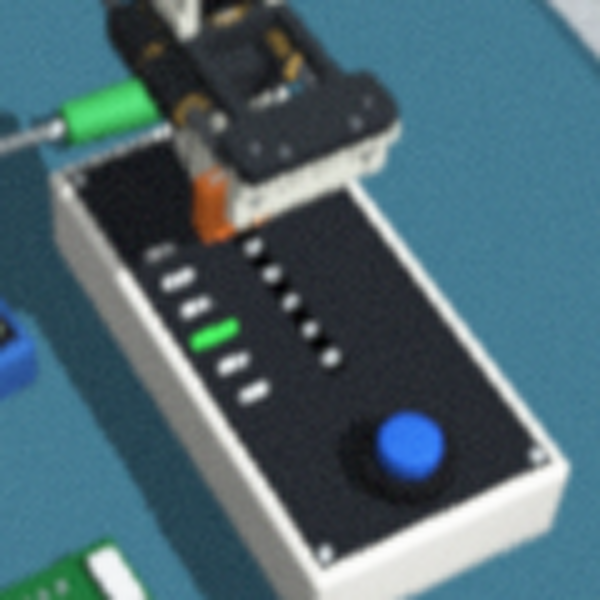

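The lever's lower corner is at about (270,138), so it is still parked. I'll continue gently.

```bash
python3 -m handwheel '[[[0,0,0,0,0.001,0,1],[0,0,0,0,0.001,0,1],[0,0,0,0,0.001,0,1],[0,0,0,0,0.001,0,1],[0,0,0,0,0,0,1],[0,0,0,0,0,0,1],[0,0,0,0,0,0,1],[0,0,0,0,0,0,1],[0,0,0,0,0,0,1],[0,0,0,0,0,0,1]]]'; python3 look.py b
```

```text
time_s: 8.98
eef_pos: [0.5079, -0.1107, 0.0958]
orientation: [[-1.0, 0.003, 0.001], [0.003, 1.0, -0.004], [-0.001, -0.004, -1.0]]
force: [-0.2, -2.7, -0.3]
opening: 0.0002
orange [271.95 131.94] [269 125   8  14  81]
0 [270.4 138.7] 0.018 [274.1 144. ] 0.036 [277.9 149.5] 0.054 [281.7 155. ] 0.072 [285.6 160.7] [ 0.5079 -0.1107  0.0958] [ 0.07 -2.99 -0.27]
```

Contact found, at about 2.7 N with the TCP at y ≈ -0.111. I expect the crests at TCP y ≈ -0.103, -0.085 and -0.067.

```bash
python3 -m handwheel '[[[0,0,0,0,0.0015,0,1],[0,0,0,0,0.0015,0,1],[0,0,0,0,0.0015,0,1],[0,0,0,0,0.0015,0,1],[0,0,0,0,0.0015,0,1],[0,0,0,0,0.0015,0,1],[0,0,0,0,0.0015,0,1],[0,0,0,0,0,0,1],[0,0,0,0,0,0,1],[0,0,0,0,0,0,1]]]'; python3 look.py c
```

```text
time_s: 9.87
eef_pos: [0.5077, -0.1077, 0.096]
orientation: [[-1.0, 0.009, 0.002], [0.009, 1.0, -0.013], [-0.002, -0.013, -1.0]]
force: [0.4, -5.4, -1.6]
opening: 0.0006
orange [272.52 132.67] [269 126   8  14  79]
0 [270.4 138.7] 0.018 [274.1 144. ] 0.036 [277.9 149.5] 0.054 [281.7 155. ] 0.072 [285.6 160.7] [ 0.5078 -0.1078  0.096 ] [ 0.24 -5.44 -1.41]
```

```bash
python3 -m handwheel '[[[-0.3,0,-0.2,0,0.0015,0,1],[-0.3,0,-0.2,0,0.0015,0,1],[-0.1,0,0,0,0.0015,0,1],[0,0,0,0,0.0015,0,1],[0,0,0,0,0.0015,0,1],[0,0,0,0,0.0015,0,1],[0,0,0,0,0,0,1],[0,0,0,0,0,0,1],[0,0,0,0,0,0,1],[0,0,0,0,0,0,1]]]'; python3 look.py d
```

```text
time_s: 10.75
eef_pos: [0.5078, -0.094, 0.0957]
orientation: [[-1.0, -0.001, 0.001], [-0.001, 1.0, 0.003], [-0.001, 0.003, -1.0]]
force: [-0.3, -1.2, -0.4]
opening: 0.0004
orange [275.58 136.7 ] [272 130   9  14  90]
0 [270.4 138.7] 0.018 [274.1 144. ] 0.036 [277.9 149.5] 0.054 [281.7 155. ] 0.072 [285.6 160.7] [ 0.5078 -0.0941  0.0957] [ 0.61 -0.73 -0.56]
```

First click: the finger is at -0.094, where I predicted contact in notch 1. On to the second.

```bash
python3 -m handwheel '[[[0,0,0,0,0.0015,0,1],[0,0,0,0,0.0015,0,1],[0,0,0,0,0.0015,0,1],[0,0,0,0,0.0015,0,1],[0,0,0,0,0.0015,0,1],[-0.2,0,0,0,0.0015,0,1],[0,0,0,0,0,0,1],[0,0,0,0,0,0,1],[0,0,0,0,0,0,1],[0,0,0,0,0,0,1]]]'; python3 look.py e
```

```text
time_s: 11.63
eef_pos: [0.5077, -0.092, 0.0958]
orientation: [[-1.0, 0.006, 0.002], [0.006, 1.0, -0.001], [-0.002, -0.001, -1.0]]
force: [0.4, -3.4, -0.8]
opening: 0.0007
orange [276.17 137.61] [273 131   8  14  90]
0 [270.4 138.7] 0.018 [274.1 144. ] 0.036 [277.9 149.5] 0.054 [281.7 155. ] 0.072 [285.6 160.7] [ 0.5077 -0.0919  0.0958] [ 0.82 -3.79 -0.56]
```

```bash
python3 -m handwheel '[[[0,0,-0.2,0,0.0015,0,1],[0,0,0,0,0.0015,0,1],[0,0,0,0,0.0015,0,1],[-0.2,0,0,0,0.0015,0,1],[0,0,0,0,0.0015,0,1],[-0.2,0,0,0,0.0015,0,1],[0,0,0,0,0,0,1],[0,0,0,0,0,0,1],[0,0,0,0,0,0,1],[0,0,0,0,0,0,1]]]'; python3 look.py f
```

```text
time_s: 12.52
eef_pos: [0.5077, -0.0811, 0.0958]
orientation: [[-1.0, -0.0, 0.002], [-0.0, 1.0, 0.007], [-0.002, 0.007, -1.0]]
force: [0.5, -0.6, -0.1]
opening: 0.0003
orange [279.94 142.51] [276 135  16  15 102]
0 [270.4 138.7] 0.018 [274.1 144. ] 0.036 [277.9 149.5] 0.054 [281.7 155. ] 0.072 [285.6 160.7] [ 0.5077 -0.081   0.0958] [0.45 0.   0.73]
```

The second crest is passed: the lever is in notch 2 and the finger is free. Now the third, in smaller steps.

```bash
python3 -m handwheel '[[[0.4,0,0,0,0.001,0,1],[0,0,0,0,0.001,0,1],[0,0,0,0,0.001,0,1],[0,0,0,0,0.001,0,1],[0,0,0,0,0.001,0,1],[0,0,0,0,0.001,0,1],[0,0,0,0,0.001,0,1],[0,0,0,0,0.001,0,1],[0,0,0,0,0,0,1],[0,0,0,0,0,0,1]]]'; python3 look.py g
```

```text
time_s: 13.4
eef_pos: [0.5076, -0.075, 0.0959]
orientation: [[-1.0, 0.002, 0.002], [0.002, 1.0, -0.003], [-0.002, -0.003, -1.0]]
force: [-0.2, -2.3, 0.4]
opening: 0.0003
orange [279.75 142.74] [276 136   9  14  97]
0 [270.4 138.7] 0.018 [274.1 144. ] 0.036 [277.9 149.5] 0.054 [281.7 155. ] 0.072 [285.6 160.7] [ 0.5076 -0.075   0.0959] [-0.12 -2.35  0.02]
```

View pics/sg.png

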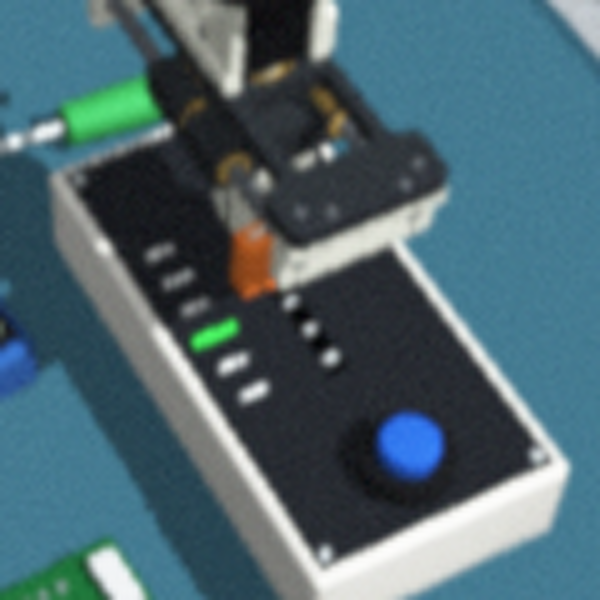

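The lever is in notch 2 with three dots visible ahead of it, and contact has resumed at 2.3 N. The third crest is at about -0.067.

```bash
python3 -m handwheel '[[[-0.1,0,0,0,0.0013,0,1],[0,0,0,0,0.0013,0,1],[-0.1,0,0,0,0.0013,0,1],[0,0,0,0,0.0013,0,1],[-0.1,0,0,0,0.0013,0,1],[0,0,0,0,0.0013,0,1],[0,0,0,0,0,0,1],[0,0,0,0,0,0,1],[0,0,0,0,0,0,1],[0,0,0,0,0,0,1]]]'; python3 look.py h
```

```text
time_s: 14.28
eef_pos: [0.5075, -0.0735, 0.0959]
orientation: [[-1.0, 0.007, 0.002], [0.007, 1.0, -0.004], [-0.002, -0.004, -1.0]]
force: [-0.2, -4.5, -0.7]
opening: 0.0001
orange [280.18 142.83] [277 136   8  14  92]
0 [270.4 138.7] 0.018 [274.1 144. ] 0.036 [277.9 149.5] 0.054 [281.7 155. ] 0.072 [285.6 160.7] [ 0.5076 -0.0735  0.0959] [-0.48 -4.91 -1.4 ]
```

```bash
python3 -m handwheel '[[[-0.1,0,-0.2,0,0.0013,0,1],[0,0,0,0,0.0013,0,1],[-0.1,0,0,0,0.0013,0,1],[0,0,0,0,0.0013,0,1],[0,0,0,0,0,0,1],[0,0,0,0,0,0,1],[0,0,0,0,0,0,1],[0,0,0,0,0,0,1],[0,0,0,0,0,0,1],[0,0,0,0,0,0,1]]]'; python3 look.py i
```

```text
time_s: 15.17
eef_pos: [0.5076, -0.0711, 0.0959]
orientation: [[-1.0, 0.005, 0.002], [0.005, 1.0, -0.004], [-0.002, -0.004, -1.0]]
force: [-0.3, -4.3, -0.6]
opening: 0.0002
orange [280.51 143.58] [277 137   8  14  99]
0 [270.4 138.7] 0.018 [274.1 144. ] 0.036 [277.9 149.5] 0.054 [281.7 155. ] 0.072 [285.6 160.7] [ 0.5076 -0.071   0.0959] [ 0.5  -3.91 -1.45]
```

View pics/si.png

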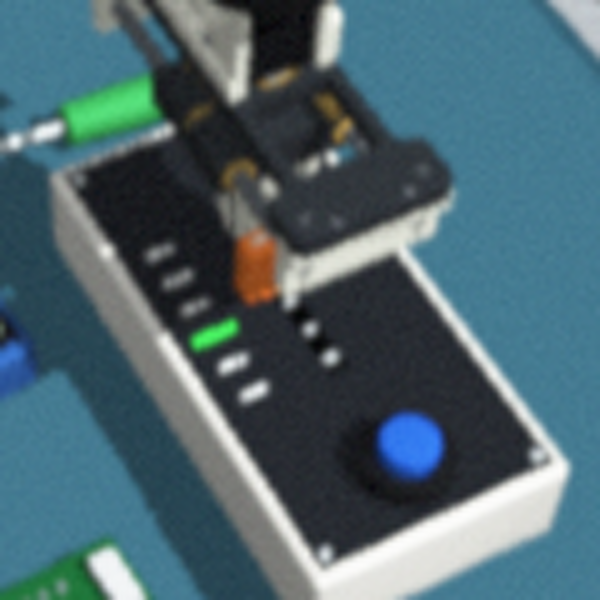

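The lever is about 5 mm out of notch 2 and hasn't crossed yet. A bit more.

```bash
python3 -m handwheel '[[[-0.1,0,-0.2,0,0.0013,0,1],[0,0,0,0,0.0013,0,1],[-0.1,0,0,0,0.0013,0,1],[0,0,0,0,0,0,1],[0,0,0,0,0,0,1],[0,0,0,0,0,0,1],[0,0,0,0,0,0,1],[0,0,0,0,0,0,1],[0,0,0,0,0,0,1],[0,0,0,0,0,0,1]]]'; python3 look.py j
```

```text
time_s: 16.05
eef_pos: [0.5076, -0.06, 0.0958]
orientation: [[-1.0, -0.005, 0.002], [-0.004, 1.0, 0.007], [-0.002, 0.007, -1.0]]
force: [-0.6, 0.0, -0.1]
opening: 0.0007
orange [283.62 147.64] [280 141   9  14 101]
0 [270.4 138.7] 0.018 [274.1 144. ] 0.036 [277.9 149.5] 0.054 [281.7 155. ] 0.072 [285.6 160.7] [ 0.5076 -0.0601  0.0958] [-0.42  0.16 -0.58]
```

Third click: the finger is at -0.060, and contact in notch 3 would be at about -0.058. The force is zero. I'll back off, rise, and check.

```bash
python3 -m handwheel '[[[0,0,0,0,-0.003,0,1],[0,0,0,0,-0.005,0,1],[0,0,0,0,-0.008,0,1],[0,0,0,0,-0.01,0,1],[0,0,0,0,-0.01,-0.005,1],[0,0,0,0,0,-0.03,1],[0,0,0,0,0,-0.035,1],[0,0,0,0,0,-0.035,1],[0,0,0,0,-0.035,-0.02,1],[0,0,0,0,-0.035,0,1]]]'
python3 -m handwheel '[[[0,0,0,0,-0.035,0,1],[0,0,0,0,-0.035,0,1],[0,0,0,0,-0.035,0,1],[0,0,0,0,-0.035,0,1],[0,0,0,0,-0.02,0,1],[0,0,0,0,0,0,1],[0,0,0,0,0,0,1],[0,0,0,0,0,0,1],[0,0,0,0,0,0,1],[0,0,0,0,0,0,1]]]'
python3 look.py k
python3 - <<'E'
from h import *
t=eyes.read_camera("top")
for n,lo,hi in(("orange",(3,120,80),(20,255,255)),("green",(45,100,60),(80,255,255)),("blue",(105,120,60),(125,255,255)),("white",(0,0,150),(180,60,255))):
  for b in blobs(t["img"],lo,hi,(230,230,342,280),4): print(n,b,onz(t,b[0],.098 if n=="orange" else .06).round(4))
cv2.imwrite("pics/topk.png",cv2.resize(t["img"][150:300,160:390,::-1],None,fx=3.4,fy=3.4,interpolation=cv2.INTER_CUBIC))
E
```

```text
time_s: 16.93
eef_pos: [0.506, -0.1707, 0.2248]
orientation: [[-1.0, -0.011, -0.004], [-0.011, 1.0, 0.01], [0.004, 0.01, -1.0]]
force: [1.2, -0.7, 0.6]
opening: 0.0002
time_s: 17.77
eef_pos: [0.5005, -0.3581, 0.2315]
orientation: [[-1.0, 0.007, 0.004], [0.007, 1.0, -0.001], [-0.004, -0.001, -1.0]]
force: [-0.0, -0.0, -0.7]
opening: 0.0004
orange [288.65 145.11] [280 135  19  20 240]
0 [270.4 138.7] 0.018 [274.1 144. ] 0.036 [277.9 149.5] 0.054 [281.7 155. ] 0.072 [285.6 160.7] [ 0.5007 -0.3577  0.2316] [ 0.2  -0.04 -0.04]
orange (array([288.93, 254.1 ]), array([285, 244,  10,  21, 148], dtype=int32)) [ 0.506  -0.0323  0.098 ]
green (array([288.05, 235.12]), array([286, 230,   5,  12,  56], dtype=int32)) [ 0.5452 -0.0345  0.06  ]
blue (array([240.19, 254.11]), array([233, 247,  15,  15, 183], dtype=int32)) [0.5059 0.0671 0.06  ]
white (array([271.12, 234.71]), array([270, 232,   3,   7,  17], dtype=int32)) [0.5463 0.0014 0.06  ]
white (array([279.5, 234.5]), array([279, 232,   2,   6,  12], dtype=int32)) [ 0.5466 -0.0164  0.06  ]
white (array([296.55, 234.27]), array([296, 232,   2,   6,  11], dtype=int32)) [ 0.5468 -0.0526  0.06  ]
white (array([305.06, 234.56]), array([304, 232,   3,   7,  18], dtype=int32)) [ 0.5461 -0.0707  0.06  ]
white (array([313.54, 234.77]), array([313, 232,   2,   7,  13], dtype=int32)) [ 0.5455 -0.0888  0.06  ]
white (array([290., 254.]), array([290, 248,   1,  13,  13], dtype=int32)) [ 0.5053 -0.0381  0.06  ]
white (array([271.4, 253.8]), array([271, 253,   2,   3,   5], dtype=int32)) [0.506  0.0012 0.06  ]
white (array([279.6, 253.8]), array([279, 253,   2,   3,   5], dtype=int32)) [ 0.5059 -0.0161  0.06  ]
white (array([305.5, 253.5]), array([305, 253,   2,   2,   4], dtype=int32)) [ 0.5061 -0.071   0.06  ]
```

View pics/topk.png

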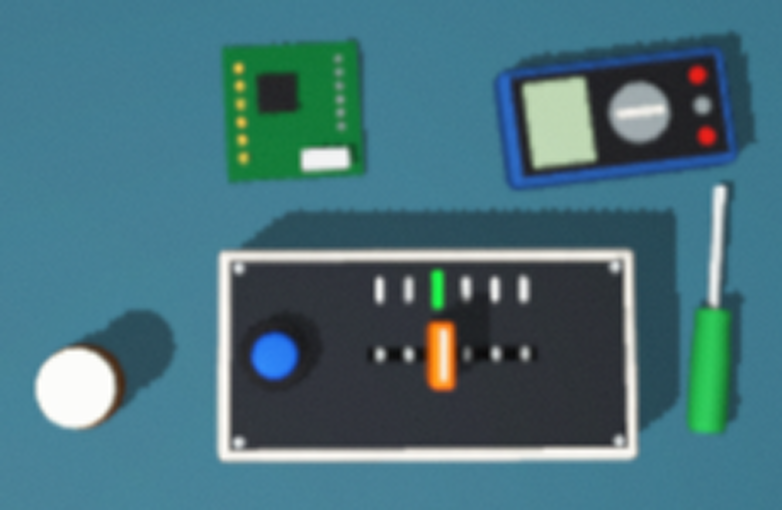

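View pics/sk.png

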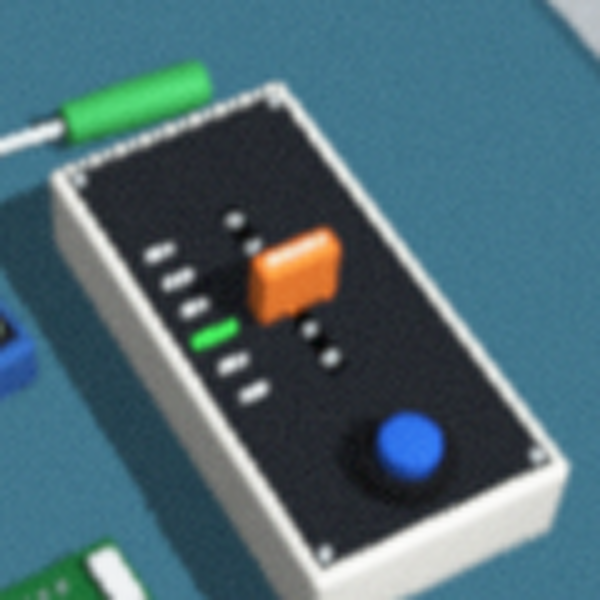

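The lever sits beside the green mark, with two dots still visible ahead of it. The button is up and the bystanders look undisturbed.

```bash
python3 -c "
from plant import hand_in
print(hand_in())"
```

```text
the job is handed in; nothing more can be done
None
```

I switched the lamp box on and left the lever in the third click. The job was handed in at about 18 s, and the hand-in gives no verdict.

- **Button:** I pressed it with closed fingertips until it bottomed, with the tips at z = 0.076 m. It took 28 N against a spring of about 5 N. Afterwards the camera showed it back up and a brighter blue; I took that to mean it was on, but it may only have been the lighting.
- **Lever:** I pushed it from behind with the closed fingers, without gripping. Readings between pushes were about 5 N at most, and I felt three separate clicks. After the third, the finger stopped about 2 mm short of the lever with no force on it, then backed off and rose clear.
- **Final checks:** The top and scene views show the lever beside the long green mark, with two notch dots free ahead of it. The orange blob's centre reads y = -0.032 m against -0.035 m for the notch. That 2–3 mm gap is probably the lever's visible side face, because the white line on top read about -0.035 m.
- **Bystanders:** By eye, the jar, meter, board and screwdriver have not moved; I did not measure their positions.

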